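Push a vial rack up the loading ramp until it drops in behind the lip

TASK

Load the rack of vials into the sample dock: bring it in line with the foot of the ramp, then push it from behind up the ramp and on against the springy bumper until its back edge drops behind the lip, so that the rack lies flat in the bay, caught between lip and bumper, and let go. Slide it in rather than lifting it over the lip, push gently, since the bumper soon meets a hard stop, and leave the things standing around where they are.

Things in the scene. Friction and masses are not known exactly. Their poses are not given: they have to be found in the camera images.
- rack: Plastic rack full of capped vials, 62 mm (x) by 175 mm (y), same either way round, about 0.4 kg (varies). Origin: centre of its underside, z up. Base plate 0 to 6 mm and top plate 20 to 24 mm above the underside, caps up to 39 mm. Push on the plates' end edges, 87.5 mm from the centre along +y or -y; grip across the 62 mm width on the plates' long edges.
- rack_end_a (a point): Middle of the lower edge of the rack's +y end (87.5 mm from its centre, on the underside).
- rack_end_b (a point): Middle of the lower edge of the rack's -y end (87.5 mm from its centre, on the underside).
- dock: Loading dock for vial racks, fixed, polished so that racks slide easily (friction about 0.3); base 94 mm wide, 0.37 m long. Origin: middle of the ramp's foot at worktop height; +x is the loading direction, z up. Along +x: flared mouth from -27 mm (98 mm wide, 22 high), ramp 0 to 100 mm, land, lip, bay. Channel 67 mm wide; side cheeks stand 20 mm above the ramp all along it; bay rails 34 mm high.
- dock_ramp_top (a point): Upper end of the ramp, on its middle line: 100 mm along the dock's +x, 24 mm high. The ramp rises straight from 0 at the foot to here; a level land at the same height follows.
- dock_lip (a point): Point on the dock where the top edge of the lip's inner (far) face lies at setting s = 0: 122 mm along, 26 mm high (lip sloped in front, top 4 mm deep). Bay floor beyond: 19 mm high, so an edge drops 7 mm. Lip, floor and bumper are one insert clamped anywhere in an 18 mm slot: the real lip is s = 0 to 18 mm farther along +x, different each time and not reported: it must be felt or seen.
- dock_bumper (a point): Point on the dock where the middle of the bumper's face lies at setting s = 0: 295 mm along, 34 mm high (really s farther). Face 48 mm wide, 21 to 47 mm high. It yields 5 mm along +x at 1.2 N per mm, then a hard stop. A seated rack presses it in by 2 mm. Friction at a pushing finger can hold the rack's back edge up: drawing the finger down while pushing brings it down.
- dock_bridge (a point): Top middle of the white reader bridge over the far part of the bay: 285 mm along, 129 mm high. Housing 52 mm along x 124 mm across, underside 93 mm high, on posts (30 mm along) 45 to 55 mm either side of the middle line. It is fixed to the dock.
- amber_bottle: Bystander: amber 100 mL bottle with a black cap, 60 mm across, 122 mm tall; origin under its centre.
- beaker: Bystander: clear small beaker, 45 mm across, 56 mm tall; origin under its centre.
- cap_bin: Bystander: clear lidded box of vial caps, 64 x 78 x 37 mm; origin under its centre.

How it is judged:
By the outcome, as a careful person would: the job done as asked, in the order asked, and still so for the second after the job is handed in, with the robot touching nothing.
It also fails if it takes over 58 s, if anything falls off the work surface, if the arm or the gripper's body presses on something with over 40 N, if the wrist force passes 120 N, or if a joint passes its speed limit or range.

ROBOT

A 6-joint arm with a two-finger parallel gripper is mounted at the origin on a cart in front of the work surface, level with it; the furniture and walls round the work are solid. World frame = base frame: x ahead of the robot, y to its left, z up, the work surface at z = 0. Lengths are in mm, angles in rad, forces in N, time in s.
With the tool pointing down it reaches from about 325 to 850 mm from the base axis. Payload 4.4 kg.
Tool frame: the origin (TCP) lies between the finger pads; the fingertips stand 17 mm ahead of it and the grasp point (between the pads) lies 2 mm behind it; z points along the fingers, y is the direction in which the jaws open and shut (so a half turn about z gives the same grasp; the last joint's range is limited). The gripper opens to 94 mm and grips with 3 to 60 N. Pads are 16 mm wide; open, the fingers measure 119 mm over their backs; the gripper's body (75 mm by 177 mm) begins 78 mm behind the grasp point.
Start: joints at [-1.454, 0.207, 1.542, -0, 1.393, -0.15], TCP at [152.138, -554.51, 222.447] pointing down, gripper open.
Joint ranges: [-2.73, 2.73], [-0.86, 2.22], [0.23, 2.46], [-1.11, 4.25], [0.08, 2.63], [-2.82, 2.82]. Speed limits (rad/s): [2.79, 2.79, 3.14, 3.14, 3.14, 3.14].

INTERFACE

Orientations are given as [roll, pitch, yaw] about the fixed x, y, z axes, in that order (R = Rz(yaw) Ry(pitch) Rx(roll)).
In Python, from bench import r gives the robot as it stands.
- The arm moves only by the shell command python3 -m crank 'ROWS' [FORCE]. ROWS is JSON, a list of rows, each a list of 3 entries, a list of its own where there are three numbers: the opening, from 0 (shut) to 1 (fully open), then the shift along the world's x, y, z in m, then the turn, a rotation vector about the world's x, y, z in rad. In form: [[fingers, [dx, dy, dz], [ax, ay, az]], ...]. A call has 1 to 20 rows; each row shifts and turns the pose as measured when the row begins; what a row does not reach is not made up. A row lasts 1/8 s, in which the tool goes at most 62.5 mm and 10.7 degrees, less where a joint would pass 70% of its speed; a pose out of reach is approached as far as the arm can. A call with a gripper value outside its range is refused whole. The fingers move at their own pace and stop on an object; FORCE is the grip in N (left out, the last holds). Time passes only in rows, so rows that do not move let the fingers close. It gives the time, the measured TCP pose, the force and the opening at its end, in the units of the state.
- r.state(): the state, without advancing time (a new reading comes with each control period).
- r.read_camera(name): name is "side" or "top" or "wrist"; returns (picture, depth): 420x560x3 uint8, blue, green, red; 420x560 float32, mm along the optical axis (not along the pixel's ray), 0 where there is no reading.
- r.calibration(name): a dict with "fov_y" (degrees; the focal length in pixels is half the picture's height over the tangent of half this angle, whatever the lens; pixels are square), "cx", "cy" (the principal point, pixels), "k1" (the pictures are not rectified: a ray, as slopes to the right and down, at radius r is drawn at 1 + k1 r^2 times it, then the intrinsics apply), "R" (3x3) and "t" (3): a world point X has camera coordinates R X + t; the wrist camera has in their place "tool_from_camera" (4x4, takes a point from camera to tool coordinates, whose origin is the TCP and whose axes are the flange's). Camera axes: x right, y down, z forward; pixel columns grow to the right and rows downward; lengths in mm; the calibration is good to about 2 mm. A picture is of the moment at which its call begins: read the wrist's pose just before it. calibration takes no time and is no camera call.
- r.sign_off(): hands the job in, once; it reports no verdict.
The state is a dict: "time": time; "q": joint angles; "qvel": joint speeds; "effort": joint torques, N m; "position": TCP position; "tcp_rot": TCP orientation; "contact_force": force on the tool from outside, world axes, zero at the start; "moment": the same for the moment, N m; "grip_width": finger opening in mm.
Only numpy, scipy, OpenCV 4.12 (cv2) and the standard library are available. Lean on these libraries where they do the work, as an engineer would, in place of code of your own. Each camera call takes 0.05 s, during which the arm holds its last target. There are 200 camera calls.

## Working session

There is one attempt and no reset: what is moved stays moved. The work goes in short steps, Python scripts to look and compute and a shell command to move; the robot and the scene stay as the last step left them, time stands still between calls to the robot, and variables do not carry over. Pictures are saved under pics/ and viewed, about 8 in all and at most 12, crops included, and the job is handed in when it is done.

```bash
mkdir -p pics; ls; cat > h.py <<'E'
import numpy as np, cv2
from bench import r
from scipy.spatial.transform import Rotation as Ro
def rays(c,shape=(420,560)):
    f=shape[0]/2/np.tan(np.radians(c["fov_y"])/2)
    K=np.array([[f,0,c["cx"]],[0,f,c["cy"]],[0,0,1.]])
    v,u=np.mgrid[0:shape[0],0:shape[1]].astype(np.float32)
    p=cv2.undistortPointsIter(np.stack([u.ravel(),v.ravel()],1)[:,None],K,np.array([c["k1"],0,0,0,0.]),None,None,(3,50,1e-9))[:,0]
    return np.c_[p,np.ones(len(p))].reshape(*shape,3)
def cloud(name):
    s=r.state(); im,d=r.read_camera(name); c=r.calibration(name)
    P=rays(c)*d[...,None]
    if name=="wrist":
        T=np.array(c["tool_from_camera"]); P=P@T[:3,:3].T+T[:3,3]
        P=P@Ro.from_euler("xyz",s["tcp_rot"]).as_matrix().T+np.array(s["position"])
    else: P=(P-np.array(c["t"]))@np.array(c["R"])
    P[d<=0]=np.nan
    return im,d,P
E
python3 - <<'E'
from h import *
print(r.state())
ims=[]
for n in ("top","side"):
    im,d,P=cloud(n); np.savez(n+".npz",im=im,P=P); cv2.imwrite(f"pics/{n}.png",im)
E
```

```text
pics
{'time': 0.0, 'q': array([-1.45350006e+00,  2.07423617e-01,  1.54294226e+00, -1.66501249e-05,
        1.39348304e+00, -1.50523845e-01]), 'qvel': array([-1.44982274e-04, -3.75813086e-04,  2.12060727e-03,  2.39513691e-05,
        1.23129158e-03, -1.36810042e-03]), 'effort': array([-2.12711486e-03, -3.70881987e+01, -2.81419963e+01,  6.94884430e-02,
        3.60657682e-02, -1.70942217e-04]), 'position': array([ 152.04235313, -553.74126123,  221.2942589 ]), 'tcp_rot': array([-3.13935944e+00, -3.22143382e-04,  2.67822705e-01]), 'contact_force': array([ 0.25911503, -0.41969823,  0.66957613]), 'moment': array([-0.02094089,  0.01876482,  0.03718289]), 'grip_width': 94.2572619877786}
```

View pics/top.png

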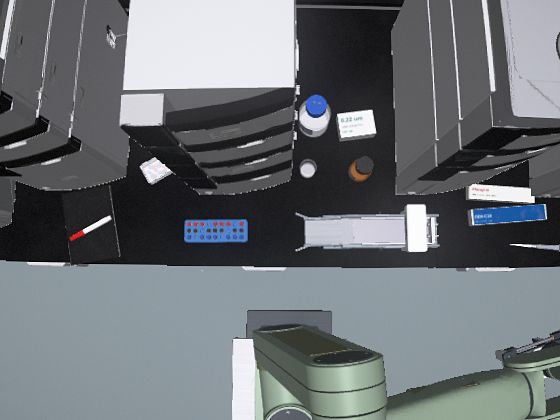

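View pics/side.png

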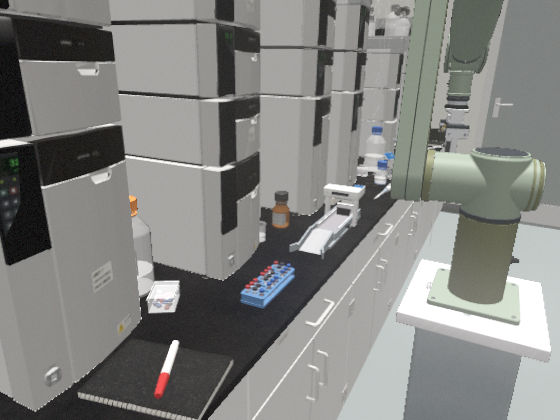

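The top view shows the rack at about (216,231), the dock mouth at (303,232), the bridge at (416,228), the bottle at (361,169), the beaker at (307,169) and the cap bin at (156,170). The side view agrees. Next I fit poses.

```bash
python3 - <<'E'
from h import *
Z=np.load("top.npz"); P=Z["P"]; im=Z["im"]
hsv=cv2.cvtColor(im,cv2.COLOR_BGR2HSV)
for n,(u,v) in dict(rack=(216,231),mouthL=(305,215),mouthR=(305,248),ramp=(320,232),land=(360,231),bay=(390,231),bridge=(416,228),bot=(361,163),beak=(307,168),bin=(152,170),tableL=(270,231),cab=(200,170),cab2=(220,190),edge=(216,262),penpad=(95,225),box=(505,214),cabR=(420,190)).items(): print(n,P[v,u].round(1))
x,y,z=P[...,0],P[...,1],P[...,2]
def rect(m,name):
    Q=P[m]; Q=Q[np.isfinite(Q).all(1)]
    (c,s,a)=cv2.minAreaRect(Q[:,:2].astype(np.float32)); print(name,len(Q),np.round(c,1),np.round(s,1),round(a,2),"z",np.percentile(Q[:,2],[5,50,95]).round(1))
box=np.zeros(z.shape,bool); box[212:250,175:257]=1
rect(box&(z>12)&(z<60),"rack12"); rect(box&(hsv[...,0]>95)&(hsv[...,0]<125)&(hsv[...,1]>110)&(hsv[...,2]>80),"rackblue")
box[:]=0; box[195:262,395:440]=1
rect(box&(z>118),"bridge")
box[:]=0; box[200:262,290:450]=1
rect(box&(z>8),"dock")
# which objects near corridor: height map
E
```

```text
rack [445.9 203.9  39.3]
mouthL [496.7 -40.3  -2. ]
mouthR [403.9 -40.9  -0.7]
ramp [448.1 -81.7  13.6]
land [ 451.3 -192.1   20.5]
bay [ 452.4 -277.    15.2]
bridge [ 451.7 -320.8  134.4]
bot [ 621.5 -181.7  121.7]
beak [626.7 -44.5  20.4]
bin [614.8 389.7  40.1]
tableL [ 4.505e+02  5.750e+01 -4.000e-01]
cab [548.5 191.9 386.1]
cab2 [554.1 191.   74.1]
edge [361.7 207.4   1.3]
penpad [459.  553.9  27.2]
box [ 500.9 -606.3   35.2]
cabR [ 556.3 -343.5   95.3]
rack12 1265 [447.7 209.3] [ 60.8 174. ] 0.61 z [19.6 25.5 41.1]
rackblue 1214 [450.3 208.7] [ 66.  175.3] 0.74 z [ 1.6 24.  38.1]
bridge 949 [ 453.6 -322.3] [122.5  55.5] 2.34 z [122.8 129.2 133.6]
dock 4395 [ 456.3 -227.2] [166.9 436.5] 1.49 z [ 11.1  24.5 131.2]
```

```bash
python3 -m crank '[[1,[0.02,0.0425,0.008],[0,0,0.093]],[1,[0.02,0.0425,0.008],[0,0,0.093]],[1,[0.02,0.0425,0.008],[0,0,0.093]],[1,[0.02,0.0425,0.008],[0,0,0.093]],[1,[0.02,0.0425,0.008],[0,0,0.093]],[1,[0.02,0.0425,0.008],[0,0,0.093]],[1,[0.02,0.0425,0.008],[0,0,0.093]],[1,[0.02,0.0425,0.008],[0,0,0.093]],[1,[0.02,0.0425,0.008],[0,0,0.093]],[1,[0.02,0.0425,0.008],[0,0,0.093]],[1,[0.02,0.0425,0.008],[0,0,0.093]],[1,[0.02,0.0425,0.008],[0,0,0.093]],[1,[0.02,0.0425,0.008],[0,0,0.093]],[1,[0.02,0.0425,0.008],[0,0,0.093]]]'
python3 - <<'E'
from h import *
np.set_printoptions(suppress=True,precision=3)
print(r.state()["position"],r.state()["tcp_rot"]); c=r.calibration("wrist"); print(c)
im,d,P=cloud("wrist"); np.savez("w1.npz",im=im,P=P); cv2.imwrite("pics/w1.png",im)
E
```

```text
time: 1.85
position: [433.5, 62.1, 329.4]
tcp_rot: [-3.131, -0.003, 1.605]
contact_force: [0.5, -0.3, 0.4]
grip_width: 94.0
[433.534  62.074 329.447] [-3.131 -0.003  1.605]
{'fov_y': 60.924991524315715, 'cx': 275.7685897705172, 'cy': 207.94563664976752, 'k1': -0.07159590560168518, 'tool_from_camera': array([[   0.   ,   -0.958,   -0.288,   83.   ],
       [   1.   ,    0.   ,    0.   ,   -0.663],
       [  -0.   ,   -0.288,    0.958, -161.401],
       [   0.   ,    0.   ,    0.   ,    1.   ]])}
```

View pics/w1.png

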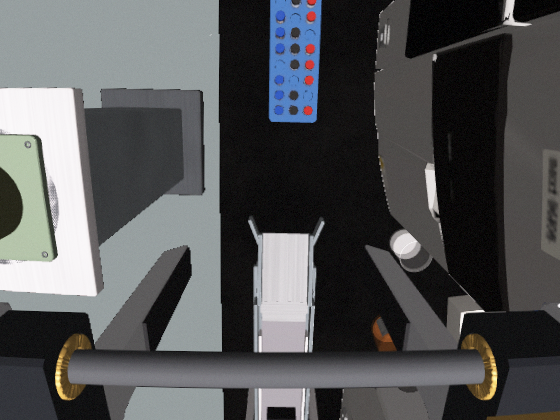

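The wrist view shows the rack's near end at (293,120), with the mouth flares at (250,220) and (322,220). The ramp foot is near row 235 and the ramp top near row 305. I'll fit the dock and rack from this cloud.

```bash
python3 - <<'E'
from h import *
Z=np.load("w1.npz"); P=Z["P"]; im=Z["im"]
x,y,z=P[...,0],P[...,1],P[...,2]
for v in range(210,345,8):
    row=P[v,240:335]; m=row[:,2]>-50
    cen=P[v,284]
    # cheeks: high relative to the centre
    hi=row[row[:,2]>cen[2]+8]
    L=hi[hi[:,0]<cen[0]];R=hi[hi[:,0]>cen[0]]
    f=lambda a:(np.round([a[:,0].min(),a[:,0].max(),a[:,2].max()],1) if len(a) else None)
    print(v,cen.round(1),f(L),f(R))
hsv=cv2.cvtColor(im,cv2.COLOR_BGR2HSV)
m=(z>17)&(z<30)&(x>400)&(x<500)&(y>90)&(y<300)
(c,s,a)=cv2.minAreaRect(P[m][:,:2].astype(np.float32));print("rack",c,s,a,np.median(z[m]))
m=(z>15)&(x>400)&(x<500)&(y>90)
for yy in range(125,225,15):
    k=m&(abs(y-yy)<4)
    if k.any(): print(yy,x[k].min().round(1),x[k].max().round(1))
print("rack y min",y[m].min(), "table",np.nanmedian(z[(abs(x-450)<30)&(y>20)&(y<100)]))
for nm in("w1.npz","top.npz"):
    Q=np.load(nm)["P"].reshape(-1,3)
    for a,b in((60,400),):
      for yy in range(-400,320,60):
        k=(Q[:,2]>a)&(Q[:,2]<b)&(abs(Q[:,1]-yy)<30)&(Q[:,0]>520)
        if k.sum()>5: print(nm,yy,np.percentile(Q[k,0],1).round(1))
E
```

```text
210 [443.6  -4.3  -1. ] None None
218 [444.1 -15.8   1.1] [394.5 397.3  15.6] [496.2 496.2  10.2]
226 [444.6 -28.7  -0.9] [396.6 402.9  22.2] [491.1 496.9  21.8]
234 [445.1 -41.2  -1. ] [400.9 412.1  20.2] [481.  492.2  21.3]
242 [445.6 -52.2   2.9] [406.9 412.5  22.7] [480.5 487.5  21.2]
250 [446.1 -64.5   4. ] [408.7 412.9  24.6] [480.6 485.   24.3]
258 [446.5 -75.8   7.3] [409.  413.3  27.3] [480.8 485.6  26.6]
266 [446.9 -87.   11.1] [407.9 413.7  30. ] [480.9 486.2  28.6]
274 [447.4 -98.8  13.6] [408.3 413.9  31.6] [481.1 486.7  31.5]
282 [ 447.9 -110.9   15.8] [408.7 414.2  34.5] [481.5 487.4  35. ]
290 [ 448.3 -122.    19.7] [407.3 414.5  38.5] [481.9 486.2  37.8]
298 [ 448.8 -134.3   21.8] [409.5 413.7  40.9] [482.1 486.7  40.7]
306 [ 449.3 -146.5   24.1] [403.5 409.3  34.8] [483.2 492.9  43.2]
314 [ 449.9 -160.7   23.6] [405.1 409.6  35.3] [487.9 493.8  35.1]
322 [ 450.6 -177.5   19.6] [403.7 409.7  35.4] [488.9 493.2  33.3]
330 [ 451.3 -192.9   18.3] [404.1 410.   34.9] [488.6 494.3  34. ]
338 [ 451.9 -207.    19.3] [404.2 414.9  33.6] [483.3 493.7  34.6]
rack (447.48394775390625, 193.34521484375) (61.849796295166016, 144.70159912109375) 1.2231274843215942 22.99867367358587
125 418.8 479.0
140 418.3 478.3
155 417.9 478.7
170 417.4 478.6
185 416.9 478.0
200 416.5 478.3
215 417.3 477.6
rack y min 90.00033188127856 table 424.8884824558047
w1.npz -340 548.9
w1.npz -280 553.9
w1.npz -220 589.9
w1.npz -160 588.8
w1.npz 20 574.1
w1.npz 80 556.1
w1.npz 140 549.7
w1.npz 200 545.3
w1.npz 260 543.6
top.npz -400 556.1
top.npz -340 550.5
top.npz -280 554.4
top.npz -220 592.3
top.npz -160 590.6
top.npz -100 719.1
top.npz -40 638.1
top.npz 20 574.8
top.npz 80 557.1
top.npz 140 550.5
top.npz 200 544.5
top.npz 260 544.6
```

```bash
python3 -m crank '[[1,[0.0075,0.044,-0.01],[0,-0.005,-0.007]],[1,[0.0075,0.044,-0.01],[0,-0.005,-0.007]],[1,[0,0,-0.04],[0,0,0]],[1,[0,0,-0.05],[0,0,0]],[1,[0,0,-0.05],[0,0,0]],[1,[0,0,-0.05],[0,0,0]],[1,[0,0,-0.04],[0,0,0]],[1,[0,0,-0.01],[0,0,0]],[1,[0,0,0],[0,0,0]]]'
python3 - <<'E'
from h import *
Z=np.load("w1.npz"); P=Z["P"]
for v in range(300,332,1): print(v,np.nanmedian(P[v,268:300,1]).round(1),np.nanmedian(P[v,268:300,2]).round(1),np.median(Z["im"][v,268:300].mean(1)),end=" | ")
E
```

```text
time: 3.02
position: [448.6, 158.4, 62.7]
tcp_rot: [3.138, -0.007, 1.6]
contact_force: [-0.0, 0.3, 0.3]
grip_width: 94.3
300 -137.1 22.6 213.83333333333331 | 301 -138.8 22.8 212.0 | 302 -140.2 23.2 216.0 | 303 -141.8 23.2 215.83333333333331 | 304 -143.5 23.4 211.33333333333334 | 305 -145.3 23.3 216.33333333333334 | 306 -146.7 23.8 215.0 | 307 -148.7 23.3 214.0 | 308 -150.3 23.6 215.33333333333334 | 309 -152.2 23.2 216.16666666666669 | 310 -153.7 23.6 214.66666666666666 | 311 -155.4 23.7 214.33333333333334 | 312 -157.3 23.9 215.5 | 313 -158.8 24.1 214.16666666666669 | 314 -160.2 24.4 213.66666666666666 | 315 -161.9 24.4 216.66666666666666 | 316 -163.2 24.9 216.66666666666666 | 317 -165.1 24.8 216.5 | 318 -166.6 25.1 214.83333333333331 | 319 -168.2 25.4 212.66666666666666 | 320 -170.1 25.3 213.5 | 321 -171.6 25.4 198.66666666666669 | 322 -178.1 18.6 183.33333333333334 | 323 -180.1 18.6 183.66666666666666 | 324 -182.0 18.3 183.5 | 325 -183.7 18.4 183.66666666666666 | 326 -186.0 18.1 183.33333333333334 | 327 -187.6 17.9 183.0 | 328 -189.5 17.9 183.0 | 329 -191.5 18.1 183.66666666666666 | 330 -193.2 18.0 183.16666666666669 | 331 -194.7 18.3 183.33333333333334 |
```

```bash
python3 -m crank '[[1,[0,-0.006,-0.02],[0,0,-0.006]],[1,[0,0,-0.018],[0,0,0]],[1,[0,0,-0.002],[0,0,0]],[0.5,[0,0,0],[0,0,0]],[0.5,[0,0,0],[0,0,0]],[0.5,[0,0,0],[0,0,0]],[0.5,[0,0,0],[0,0,0]],[0.5,[0,0,0],[0,0,0]]]' 15
```

```text
time: 4.03
position: [457.1, 153.4, 31.6]
tcp_rot: [3.12, -0.009, 1.595]
contact_force: [-0.0, 0.4, -1.7]
grip_width: 61.7
```

```bash
python3 - <<'E'
from h import *
s=r.state(); print(s["position"],s["tcp_rot"],s["contact_force"],s["moment"],s["qvel"].round(4))
im,d,P=cloud("wrist"); cv2.imwrite("pics/w2.png",im)
im,d,P=cloud("top"); cv2.imwrite("pics/t2.png",cv2.resize(im[120:300,120:360],None,fx=3,fy=3))
s=r.state(); print(s["position"],s["tcp_rot"])
E
```

```text
[457.0898824  153.3688485   31.60847542] [ 3.12005322 -0.00917757  1.59515707] [-0.02896552  0.39228089 -1.65725859] [-0.07893597 -0.12162846  0.03264567] [ 0.0003 -0.0005  0.0025 -0.0022 -0.0004 -0.002 ]
[457.08837905 153.36327423  31.59557086] [ 3.12023523 -0.00917623  1.59510364]
```

View pics/w2.png

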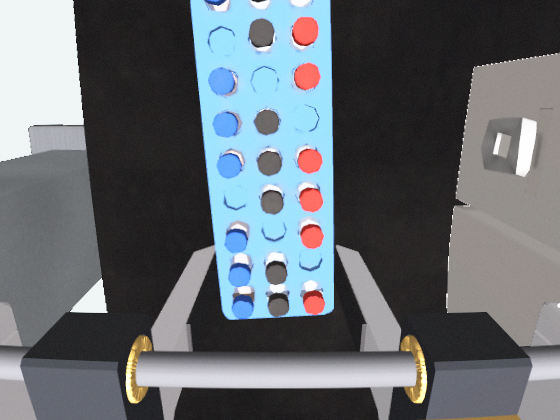

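The wrist view shows both pads on the rack's long edges near its front end (front edge at row 315). The TCP has drifted 8 mm in x and 9 mm in z, so I'm checking where the rack is now.

```bash
cat >> h.py <<'E'
def rack(P,ylo,yhi,zlo=15,zhi=75,off=24):
    x,y,z=P[...,0],P[...,1],P[...,2]
    m=(z>zlo)&(z<zhi)&(x>395)&(x<505)&(y>ylo)&(y<yhi)
    for yy in range(int(ylo)+10,int(yhi),25):
        k=m&(abs(y-yy)<4)
        if k.sum()>10: print("y",yy,"x",x[k].min().round(1),x[k].max().round(1),"mid",((x[k].min()+x[k].max())/2).round(1),"z",np.percentile(z[k],[5,50,95]).round(1))
    print("yrange",y[m].min().round(1),y[m].max().round(1))
E
python3 - <<'E'
from h import *
im,d,P=cloud("wrist"); rack(P,160,330)
im,d,P=cloud("top"); rack(P,165,330)
E
```

```text
y 170 x 424.2 485.9 mid 455.1 z [21.6 23.3 38.1]
y 195 x 422.3 483.9 mid 453.1 z [21.8 23.6 38.2]
y 220 x 420.5 482.0 mid 451.3 z [22.  23.2 37.5]
y 245 x 418.5 480.0 mid 449.2 z [22.  24.  38.4]
y 270 x 416.5 478.1 mid 447.3 z [21.8 23.2 37.8]
yrange 160.0 281.3
y 275 x 428.3 476.1 mid 452.2 z [27.3 31.9 42.9]
yrange 207.5 297.7
```

```bash
python3 -m crank '[[0.5,[0,0,0],[0,0,0]]]'; python3 -m crank '[[0.5,[0,0,0],[0,0,0]]]';
```

```text
time: 4.35
position: [457.0, 153.4, 31.6]
tcp_rot: [3.12, -0.009, 1.595]
contact_force: [-0.1, -0.9, -0.8]
grip_width: 61.7
time: 4.47
position: [457.0, 153.4, 31.6]
tcp_rot: [3.121, -0.009, 1.595]
contact_force: [-0.0, -0.1, -0.6]
grip_width: 62.0
```

View pics/t2.png

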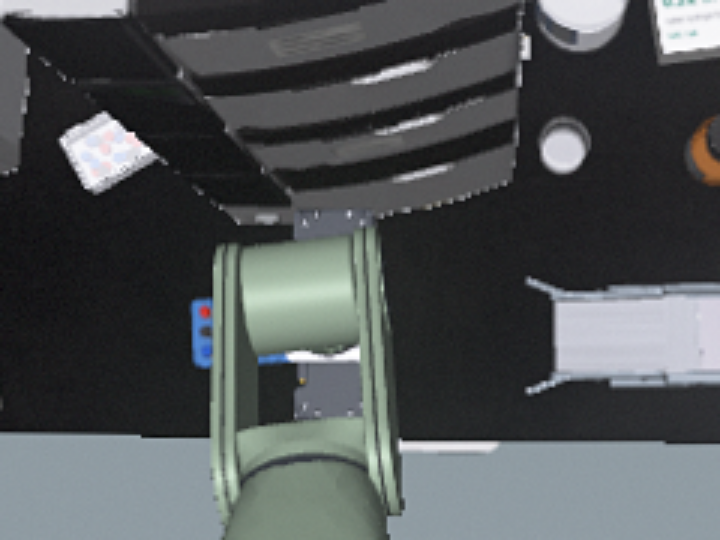

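```bash
python3 -m crank '[[0.5,[-0.003,0,0],[0,0,-0.015]],[0.5,[-0.003,-0.005,0],[0,0,-0.015]],[0.5,[-0.003,-0.01,0],[0,0,-0.015]],[0.5,[-0.003,-0.015,0],[0,0,-0.013]],[0.5,[0,-0.02,0],[0,0,0]],[0.5,[0,-0.02,0],[0,0,0]],[0.5,[0,-0.02,0],[0,0,0]],[0.5,[0,-0.015,0],[0,0,0]],[0.5,[0,-0.008,0],[0,0,0]],[0.5,[0,0,0],[0,0,0]]]'
python3 - <<'E'
from h import *
im,d,P=cloud("wrist"); rack(P,40,200)
E
```

```text
time: 5.72
position: [442.2, 32.3, 31.6]
tcp_rot: [3.12, -0.01, 1.527]
contact_force: [-1.2, -0.3, -1.8]
grip_width: 61.9
y 50 x 410.8 472.0 mid 441.4 z [21.6 23.4 38.2]
y 75 x 410.5 471.6 mid 441.1 z [21.9 23.4 38.1]
y 100 x 410.5 471.7 mid 441.1 z [22.  23.2 37.6]
y 125 x 409.9 471.4 mid 440.7 z [22.  24.7 38.5]
y 150 x 409.9 471.2 mid 440.5 z [21.8 23.1 37.2]
yrange 40.0 160.3
```

```bash
python3 -m crank '[[0.5,[0.0018,0,0],[0,0,0.006]],[0.5,[0.0015,0,0],[0,0,0.005]],[0.5,[0,0,0],[0,0,0]],[0.9,[0,0,0],[0,0,0]],[0.9,[0,0,0],[0,0,0]],[0.9,[0,0,0],[0,0,0]],[0.9,[0,0,0],[0,0,0]]]'
python3 - <<'E'
from h import *
im,d,P=cloud("wrist"); rack(P,40,200)
E
```

```text
time: 6.65
position: [446.5, 33.5, 32.3]
tcp_rot: [3.119, -0.009, 1.542]
contact_force: [-0.6, -0.3, -0.4]
grip_width: 84.4
y 50 x 412.5 473.7 mid 443.1 z [21.5 23.3 38.2]
y 75 x 411.8 472.8 mid 442.3 z [21.8 23.4 38.1]
y 100 x 411.7 472.7 mid 442.2 z [22.  23.1 37.5]
y 125 x 410.7 472.0 mid 441.3 z [21.9 24.3 38.4]
y 150 x 410.0 471.1 mid 440.5 z [21.8 23.1 37.5]
yrange 40.0 161.4
```

```bash
python3 -m crank '[[0.9,[0,0,0.02],[0,0,0]],[0.9,[0,0,0.04],[0,0,0]],[0.6,[0,0,0.015],[0,0,0]],[0.32,[-0.001,0.02,0],[0,0.006,0.015]],[0.32,[-0.001,0.04,0],[0,0.006,0.015]],[0.32,[-0.001,0.04,0],[0,0.006,0.015]],[0.32,[-0.001,0.04,0],[0,0.004,0.004]],[0.32,[-0.001,0.02,0],[0,0,0]],[0.32,[0,0.005,0],[0,0,0]],[0.32,[0,0,0],[0,0,0]]]'
python3 - <<'E'
from h import *
im,d,P=cloud("wrist"); rack(P,20,240); cv2.imwrite("pics/w3.png",im)
E
```

```text
time: 7.95
position: [441.6, 202.7, 110.3]
tcp_rot: [3.139, -0.01, 1.59]
contact_force: [-0.1, 0.8, 0.0]
grip_width: 29.8
y 30 x 413.5 473.9 mid 443.7 z [21.1 23.3 37.9]
y 55 x 420.2 467.2 mid 443.7 z [33.  37.2 38.5]
y 105 x 413.8 472.2 mid 443.0 z [21.3 23.5 38.3]
y 130 x 416.5 468.4 mid 442.4 z [22.3 25.8 38.1]
y 155 x 420.8 462.0 mid 441.4 z [22.2 23.5 38.2]
y 180 x 422.2 462.6 mid 442.4 z [19.6 22.2 23.9]
yrange 20.0 177.1
```

View pics/w3.png

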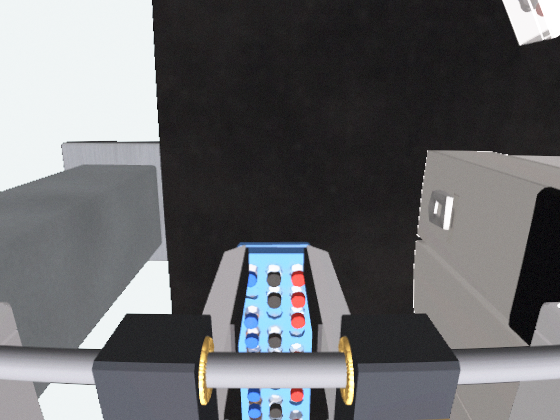

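```bash
python3 -m crank '[[0.32,[0,0,-0.03],[0,0,0]],[0.32,[0,0,-0.03],[0,0,0]],[0.32,[0,0,-0.015],[0,0,0]],[0.32,[0,0,-0.005],[0,0,0]],[0.32,[0,0,0],[0,0,0]]]'; python3 -m crank '[[0.32,[0,-0.005,0],[0,0,0]],[0.32,[0,-0.008,0],[0,0,0]],[0.32,[0,-0.008,0],[0,0,0]],[0.32,[0,-0.008,0],[0,0,0]],[0.32,[0,-0.008,0],[0,0,0]],[0.32,[0,0,0],[0,0,0]]]'
python3 - <<'E'
from h import *
im,d,P=cloud("wrist"); rack(P,20,240)
E
```

```text
time: 8.62
position: [444.1, 199.0, 30.0]
tcp_rot: [3.135, -0.01, 1.583]
contact_force: [-0.5, 0.0, -0.3]
grip_width: 30.1
time: 9.38
position: [446.1, 160.1, 32.4]
tcp_rot: [3.13, -0.012, 1.583]
contact_force: [-1.2, 1.1, -0.8]
grip_width: 30.0
y 55 x 414.4 472.0 mid 443.2 z [22.2 23.  23.8]
y 80 x 417.1 471.5 mid 444.3 z [22.8 36.2 38.2]
y 105 x 424.5 468.2 mid 446.3 z [22.2 23.  23.8]
y 130 x 427.5 463.8 mid 445.6 z [22.3 24.1 38.1]
y 155 x 429.8 460.7 mid 445.2 z [17.  52.  73.6]
yrange 54.0 169.4
```

```bash
python3 -m crank '[[0.32,[-0.001,-0.008,-0.0008],[0,0.001,0.001]],[0.32,[-0.001,-0.01,-0.0008],[0,0.001,0.001]],[0.32,[-0.001,-0.01,-0.0008],[0,0.001,0.001]],[0.32,[-0.001,-0.01,-0.0008],[0,0.001,0.001]],[0.32,[-0.001,-0.005,-0.0008],[0,0.001,0.001]],[0.32,[0,0,0],[0,0,0]]]'
python3 - <<'E'
from h import *
im,d,P=cloud("top"); cv2.imwrite("pics/t4.png",cv2.resize(im[150:280,150:450],None,fx=2.6,fy=2.6))
im,d,P=cloud("wrist");rack(P,-20,140)
E
```

```text
time: 10.18
position: [448.5, 127.0, 33.0]
tcp_rot: [3.118, -0.038, 1.579]
contact_force: [0.0, 2.4, 1.3]
grip_width: 30.1
y 40 x 418.4 474.2 mid 446.3 z [23.3 25.1 38.9]
y 65 x 422.5 465.0 mid 443.7 z [38.7 39.3 40.1]
y 90 x 429.1 468.6 mid 448.8 z [23.  28.3 38.6]
y 115 x 431.9 464.2 mid 448.0 z [19.9 22.9 62.6]
yrange 25.2 136.6
```

View pics/t4.png

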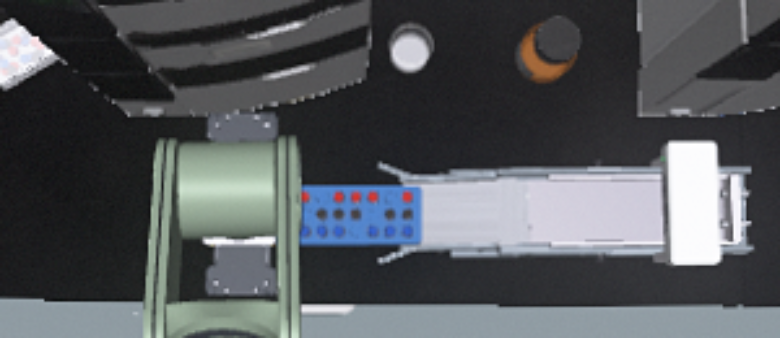

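```bash
python3 - <<'E'
from h import *
np.set_printoptions(suppress=True,precision=3)
s=r.state(); print(s["q"],s["effort"],s["moment"],s["position"],s["tcp_rot"])
im,d,P=cloud("top")
for v in range(186,204,1): print(v,P[v,243].round(0),im[v,243], P[v,250].round(0))
c=r.calibration("top"); print(c["fov_y"],-np.array(c["R"]).T@np.array(c["t"]))
im,d,P=cloud("side"); cv2.imwrite("pics/s2.png",cv2.resize(im[0:420,150:560],None,fx=1.4,fy=1.4))
E
```

```text
[0.064 0.217 1.981 0.045 0.918 0.029] [ -0.769 -29.472 -19.954  -0.253   0.095   0.007] [ 0.289 -0.215 -0.016] [448.474 127.044  32.933] [ 3.118 -0.037  1.579]
186 [558. 125. 122.] [88 86 87] [561. 108. 100.]
187 [557. 126. 108.] [90 89 87] [561. 109.  86.]
188 [558. 128.  89.] [88 88 86] [561. 110.  71.]
189 [557. 129.  78.] [89 88 88] [561. 112.  52.]
190 [555. 129.  69.] [89 88 89] [560. 113.  37.]
191 [555. 131.  51.] [91 90 89] [560. 114.  22.]
192 [555. 132.  33.] [69 68 66] [560. 115.   3.]
193 [557. 135.   4.] [85 76 75] [558. 116.  -1.]
194 [532. 121. 158.] [119 109 107] [532. 103. 158.]
195 [528. 121. 162.] [115 104 101] [530. 104. 155.]
196 [526. 121. 161.] [115 105 102] [527. 104. 154.]
197 [524. 121. 157.] [114 105 101] [524. 104. 155.]
198 [522. 121. 156.] [116 105 101] [523. 104. 150.]
199 [519. 121. 160.] [115 104 100] [519. 103. 157.]
200 [516. 121. 161.] [113 104 101] [517. 103. 157.]
201 [513. 120. 161.] [116 106 103] [514. 103. 157.]
202 [511. 120. 160.] [116 108 103] [512. 103. 156.]
203 [509. 121. 154.] [103  93  91] [509. 103. 158.]
44.601665355271166 [ 347.532    6.941 1430.274]
```

View pics/s2.png

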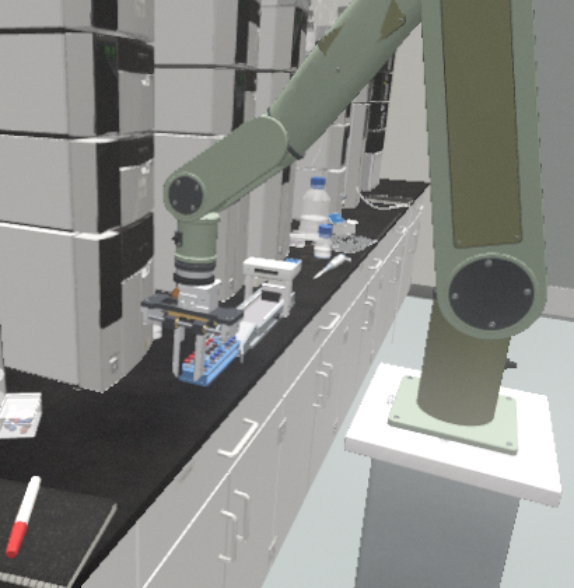

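The side view shows the arm clear of the cabinets, with the fingers behind the rack and its front in the mouth. The drift is servo offset, so I'll steer against it in each move.

```bash
python3 -m crank '[[0.32,[-0.002,-0.008,-0.001],[-0.008,0.005,0]],[0.32,[-0.002,-0.01,-0.001],[-0.008,0.005,0]],[0.32,[-0.002,-0.01,-0.001],[-0.008,0.005,0]],[0.32,[-0.002,-0.01,-0.001],[-0.008,0.005,0]],[0.32,[-0.002,-0.008,-0.001],[-0.008,0.005,0]]]'
```

```text
time: 11.0
position: [440.1, 80.1, 28.8]
tcp_rot: [3.14, 0.003, 1.581]
contact_force: [1.7, 4.0, 3.9]
grip_width: 30.2
```

```bash
python3 -m crank '[[0.32,[0,-0.008,-0.0005],[-0.003,0.001,0.001]],[0.32,[0,-0.008,-0.0005],[-0.003,0.001,0.001]],[0.32,[0,-0.008,-0.0005],[-0.003,0.001,0.001]],[0.32,[0,-0.008,-0.0005],[-0.003,0.001,0.001]],[0.32,[0,-0.008,-0.0005],[-0.003,0.001,0.001]]]'
```

```text
time: 11.62
position: [439.6, 37.2, 25.9]
tcp_rot: [-3.137, 0.019, 1.586]
contact_force: [1.7, 4.0, 2.8]
grip_width: 30.4
```

```bash
python3 -m crank '[[0.32,[0.001,-0.008,0],[0.002,0,0]],[0.32,[0.001,-0.008,0],[0.002,0,0]],[0.32,[0.001,-0.008,0],[0.002,0,0]],[0.32,[0.001,-0.008,0],[0.002,0,0]],[0.32,[0.001,-0.008,0],[0.002,0,0]]]'
python3 - <<'E'
from h import *
im,d,P=cloud("top"); cv2.imwrite("pics/t5.png",cv2.resize(im[150:280,150:450],None,fx=2.6,fy=2.6))
E
```

```text
time: 12.25
position: [443.5, -5.3, 25.4]
tcp_rot: [-3.134, 0.007, 1.585]
contact_force: [0.2, 4.1, 3.5]
grip_width: 30.3
```

View pics/t5.png

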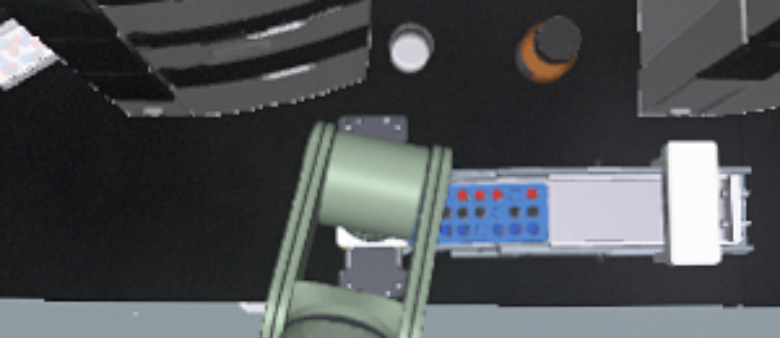

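```bash
python3 -m crank '[[0.32,[0.0004,-0.008,0.0005],[0,-0.001,0]],[0.32,[0.0004,-0.008,0.001],[0,-0.001,0]],[0.32,[0.0004,-0.008,0.002],[0,-0.001,0]],[0.32,[0.0004,-0.008,0.002],[0,-0.001,0]],[0.32,[0.0004,-0.008,0.002],[0,-0.001,0]]]'
```

```text
time: 12.92
position: [444.1, -48.9, 32.0]
tcp_rot: [-3.136, 0.008, 1.586]
contact_force: [1.3, 3.1, 0.7]
grip_width: 30.6
```

```bash
python3 -m crank '[[0.32,[0.0005,-0.008,0.002],[0,-0.001,0]],[0.32,[0.0005,-0.008,0.002],[0,-0.001,0]],[0.32,[0.0005,-0.008,0.002],[0,-0.001,0]],[0.32,[0.0005,-0.008,0.002],[0,-0.001,0]],[0.32,[0.0005,-0.006,0.002],[0,-0.001,0]]]'
```

```text
time: 13.55
position: [445.9, -89.6, 43.1]
tcp_rot: [-3.14, 0.008, 1.586]
contact_force: [0.3, 1.9, -0.7]
grip_width: 30.1
```

```bash
python3 -m crank '[[0.32,[0.0003,-0.008,0.0015],[0,-0.001,0]],[0.32,[0.0003,-0.008,0.0015],[0,-0.001,0]],[0.32,[0.0003,-0.008,0.0015],[0,-0.001,0]],[0.32,[0.0003,-0.007,0.001],[0,-0.001,0]],[0.32,[0.0003,-0.005,0.001],[0,-0.001,0]]]'
python3 - <<'E'
from h import *
im,d,P=cloud("wrist"); cv2.imwrite("pics/w4.png",im); np.savez("w4.npz",P=P)
im,d,P=cloud("top")
x,y,z=P[...,0],P[...,1],P[...,2]
hsv=cv2.cvtColor(im,cv2.COLOR_BGR2HSV); b=(hsv[...,0]>95)&(hsv[...,0]<125)&(hsv[...,1]>110)&(hsv[...,2]>60)&(y<-60)&(y>-330)&(abs(x-450)<45)
Q=P[b]; print(len(Q),np.percentile(Q[:,1],[0.5,99]),np.percentile(Q[:,2],[5,50,95]))
E
```

```text
time: 14.18
position: [446.4, -128.9, 49.1]
tcp_rot: [3.14, 0.009, 1.585]
contact_force: [0.2, 0.5, -0.9]
grip_width: 30.0
396 [-311.21052779 -240.1580985 ] [26.65043038 45.33751501 61.56870916]
```

View pics/w4.png

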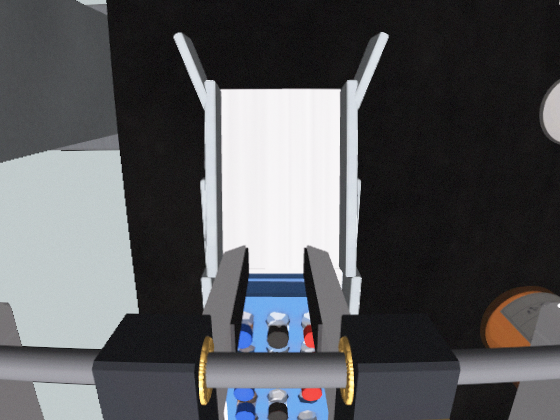

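```bash
python3 -m crank '[[0.32,[0.0003,-0.005,0.0005],[0,-0.001,0]],[0.32,[0.0003,-0.006,0.0005],[0,0,0]],[0.32,[0.0003,-0.006,0],[0,0,0]],[0.32,[0.0003,-0.004,0],[0,0,0]],[0.32,[0,-0.002,0],[0,0,0]],[0.32,[0,0,0],[0,0,0]]]'
cat >> h.py <<'E'
def back(save=None):
    im,d,P=cloud("wrist"); s=r.state()
    if save: cv2.imwrite(save,im)
    o=[]
    for v in range(240,330,2):
        q=P[v,264:292]; o.append((v,np.nanmedian(q[:,1]).round(1),np.nanmedian(q[:,2]).round(1),im[v,264:292].mean(0).astype(int).tolist()))
    for a in o: print(*a,end=" | ")
    print(s["position"],s["contact_force"])
E
python3 -c "
from h import *
back()"
```

```text
time: 15.02
position: [447.7, -153.4, 50.1]
tcp_rot: [3.139, 0.009, 1.586]
contact_force: [-0.2, 0.7, 0.0]
grip_width: 30.2
240 -146.2 23.1 [245, 244, 245] | 242 -147.4 23.0 [244, 243, 244] | 244 -148.6 23.0 [244, 243, 244] | 246 -149.9 23.1 [244, 243, 244] | 248 -151.1 23.3 [245, 244, 245] | 250 -152.3 23.2 [245, 244, 245] | 252 -153.5 23.2 [245, 244, 245] | 254 -154.8 23.2 [243, 242, 243] | 256 -156.0 23.5 [245, 244, 246] | 258 -157.2 23.5 [244, 243, 245] | 260 -158.3 23.8 [244, 243, 244] | 262 -159.5 24.0 [244, 242, 244] | 264 -160.6 24.1 [244, 243, 245] | 266 -161.9 24.3 [245, 244, 245] | 268 -163.1 24.4 [245, 244, 245] | 270 -163.8 25.6 [219, 207, 203] | 272 -163.8 27.9 [108, 70, 44] | 274 -164.0 30.0 [104, 67, 43] | 276 -164.7 31.1 [218, 154, 109] | 278 -165.9 31.3 [160, 111, 82] | 280 -166.1 33.0 [101, 67, 43] | 282 -166.3 35.1 [101, 66, 42] | 284 -166.3 37.3 [101, 66, 42] | 286 -166.4 39.2 [101, 66, 42] | 288 -166.5 41.2 [100, 65, 41] | 290 -164.8 46.3 [91, 60, 38] | 292 -164.7 48.5 [93, 62, 39] | 294 -165.5 49.1 [235, 170, 112] | 296 -166.6 49.1 [236, 172, 113] | 298 -167.8 49.2 [236, 172, 113] | 300 -169.1 49.0 [236, 172, 113] | 302 -170.2 49.1 [236, 171, 113] | 304 -171.5 49.1 [235, 170, 114] | 306 -172.6 49.1 [232, 168, 115] | 308 -173.9 49.0 [229, 172, 129] | 310 -175.0 49.2 [232, 197, 171] | 312 -175.8 49.7 [229, 197, 172] | 314 -175.8 51.8 [222, 187, 161] | 316 -176.0 53.1 [210, 172, 146] | 318 -176.1 54.7 [196, 166, 147] | 320 -176.7 55.7 [181, 153, 136] | 322 -176.6 57.6 [111, 93, 80] | 324 -176.4 59.5 [99, 80, 65] | 326 -175.8 62.0 [90, 72, 56] | 328 -176.3 62.8 [103, 84, 70] | [ 447.71017801 -153.36120743   50.16634782] [-0.05589816  0.66560387  0.07206719]
```

```bash
python3 -m crank '[[0.32,[0,-0.002,0],[0,0,0]],[0.32,[0,-0.002,0],[0,0,0]],[0.32,[0,-0.001,0],[0,0,0]]]';python3 -m crank '[[0.32,[0,-0.001,0],[0,0,0]]]'
python3 -c "
from h import *
back()" | tr '|' '\n' | awk '$3>25&&$3<50.5&&NR>10&&NR<36{print $1,$2,$3}' | paste -sd'|'
```

```text
time: 15.45
position: [447.6, -158.1, 50.1]
tcp_rot: [3.139, 0.009, 1.586]
contact_force: [-0.4, 1.7, -0.9]
grip_width: 30.1
time: 15.58
position: [447.5, -159.2, 50.1]
tcp_rot: [3.139, 0.009, 1.586]
contact_force: [-0.6, 1.9, -2.2]
grip_width: 30.1
268 -168.3 25.4|270 -169.6 25.4|272 -169.8 27.6|274 -169.8 29.9|276 -170.6 30.8|278 -171.6 31.2|280 -171.9 33.2|282 -172.0 35.2|284 -172.1 37.3|286 -172.3 39.1|288 -172.2 41.3|290 -170.4 46.5|292 -170.5 48.4|294 -171.4 48.8|296 -172.6 48.8|298 -174.0 48.5|300 -175.0 48.7|302 -176.2 48.8|304 -177.4 48.8|306 -178.6 48.8|308 -179.6 49.0
```

```bash
for i in 1; do python3 -m crank '[[0.32,[0,-0.001,-0.0003],[0,0,0]]]'; python3 -m crank '[[0.32,[0,-0.001,-0.0005],[0,0,0]]]';python3 -m crank '[[0.32,[0,-0.001,-0.0008],[0,0,0]]]'; done
cat >> h.py <<'E'
def top():
    im,d,P=cloud("wrist"); 
    for v in range(266,304,2): q=P[v,264:292]; print(v,np.nanmedian(q[:,1]).round(1),np.nanmedian(q[:,2]).round(1),end=" | ")
E
python3 -c "
from h import *
top()"
```

```text
time: 15.75
position: [447.6, -160.0, 49.9]
tcp_rot: [3.139, 0.008, 1.586]
contact_force: [-0.6, 3.3, 2.7]
grip_width: 30.1
time: 15.88
position: [447.8, -160.5, 49.7]
tcp_rot: [3.139, 0.007, 1.586]
contact_force: [-1.0, 3.7, 3.1]
grip_width: 30.2
time: 16.0
position: [447.9, -161.1, 49.1]
tcp_rot: [3.139, 0.006, 1.586]
contact_force: [0.1, 5.0, 4.2]
grip_width: 30.2
266 -168.5 25.5 | 268 -169.9 25.0 | 270 -171.2 25.0 | 272 -171.5 26.9 | 274 -171.8 28.7 | 276 -172.1 30.6 | 278 -173.4 30.4 | 280 -173.6 32.3 | 282 -173.8 34.3 | 284 -173.9 36.4 | 286 -173.9 38.5 | 288 -174.1 40.3 | 290 -172.3 45.5 | 292 -172.2 47.7 | 294 -172.7 48.9 | 296 -174.0 48.7 | 298 -175.0 48.9 | 300 -176.2 48.8 | 302 -177.5 48.7 |
```

```bash
python3 -m crank '[[0.32,[0,-0.001,-0.0008],[0,0,0]]]'; python3 -m crank '[[0.32,[0,-0.001,-0.0008],[0,0,0]]]'
python3 -c "
from h import *
top()"
```

```text
time: 16.18
position: [448.0, -161.5, 48.6]
tcp_rot: [3.139, 0.005, 1.586]
contact_force: [-0.7, 6.1, 6.5]
grip_width: 29.9
time: 16.3
position: [448.2, -161.8, 48.1]
tcp_rot: [3.139, 0.004, 1.585]
contact_force: [-0.9, 6.9, 2.7]
grip_width: 30.1
266 -168.7 25.1 | 268 -169.9 25.2 | 270 -171.2 25.1 | 272 -172.1 25.8 | 274 -172.3 27.9 | 276 -172.3 30.2 | 278 -173.4 30.6 | 280 -174.3 31.3 | 282 -174.4 33.4 | 284 -174.6 35.3 | 286 -174.7 37.2 | 288 -174.9 39.0 | 290 -174.7 41.4 | 292 -172.8 46.8 | 294 -172.9 48.7 | 296 -174.0 48.7 | 298 -175.2 48.8 | 300 -176.5 48.5 | 302 -177.8 48.3 |
```

```bash
python3 -m crank '[[0.32,[0,-0.0015,-0.001],[0,0,0]]]'; python3 -m crank '[[0.32,[0,-0.0015,-0.001],[0,0,0]]]'
python3 -c "
from h import *
top()"
```

```text
time: 16.48
position: [447.3, -162.6, 46.0]
tcp_rot: [3.14, 0.002, 1.586]
contact_force: [1.3, 6.1, -2.5]
grip_width: 29.7
time: 16.6
position: [446.9, -163.2, 44.2]
tcp_rot: [3.141, 0.001, 1.586]
contact_force: [3.1, 6.9, -1.5]
grip_width: 30.2
266 -168.1 25.3 | 268 -169.4 25.2 | 270 -170.6 25.1 | 272 -174.4 19.9 | 274 -174.3 22.8 | 276 -174.2 25.2 | 278 -175.0 26.3 | 280 -176.1 26.7 | 282 -176.1 28.6 | 284 -176.3 30.8 | 286 -176.3 32.9 | 288 -176.5 34.9 | 290 -176.4 37.1 | 292 -174.4 42.5 | 294 -174.5 44.5 | 296 -175.7 44.2 | 298 -176.9 44.3 | 300 -178.0 44.4 | 302 -179.2 44.4 |
```

```bash
python3 -m crank '[[0.32,[0,0,-0.0007],[0,0,0]]]'; python3 -m crank '[[0.32,[0,0.0015,0],[0,0,0]]]';python3 -m crank '[[0.32,[0,0.002,0],[0,0,0]]]'
python3 -c "
from h import *
top()"
```

```text
time: 16.77
position: [447.0, -163.1, 43.0]
tcp_rot: [3.141, 0.0, 1.586]
contact_force: [-1.0, 4.3, 7.6]
grip_width: 29.7
time: 16.9
position: [447.2, -162.4, 43.2]
tcp_rot: [3.14, 0.002, 1.586]
contact_force: [-0.3, 1.7, 1.1]
grip_width: 30.2
time: 17.02
position: [447.4, -161.2, 43.2]
tcp_rot: [3.14, 0.003, 1.586]
contact_force: [-0.5, 1.4, 0.3]
grip_width: 30.2
266 -165.9 24.7 | 268 -167.0 25.1 | 270 -168.2 25.2 | 272 -169.5 25.0 | 274 -170.6 25.3 | 276 -172.5 23.9 | 278 -173.7 24.0 | 280 -174.3 25.2 | 282 -174.5 27.2 | 284 -174.6 29.3 | 286 -174.4 31.8 | 288 -174.5 34.0 | 290 -172.4 39.5 | 292 -172.4 41.6 | 294 -173.4 41.9 | 296 -174.6 41.9 | 298 -175.8 41.8 | 300 -176.9 42.2 | 302 -178.2 41.9 |
```

```bash
python3 -m crank '[[0.32,[0,0.004,0],[0,0,0]],[0.32,[0,0.008,0.001],[0,0,0]],[0.32,[0,0.015,0.002],[0,0,0]],[0.32,[0,0.015,0.01],[0,0,0]],[0.32,[0,0.01,0.03],[0,0,0]],[0.32,[0,0,0.04],[0,0,0]],[0.32,[0,-0.005,0.04],[0,0,0]],[0.32,[0,-0.02,0.04],[0,0,0]],[0.32,[0,-0.03,0.02],[0,0,0]],[0.32,[0,0,0],[0,0,0]]]'
python3 - <<'E'
from h import *
im,d,P=cloud("wrist"); cv2.imwrite("pics/w5.png",im)
x,y,z=P[...,0],P[...,1],P[...,2]
m=(abs(x-450)<45)&(y<-170)&(y>-260)&(z>5)
hsv=cv2.cvtColor(im,cv2.COLOR_BGR2HSV); b=m&(hsv[...,0]>95)&(hsv[...,0]<125)&(hsv[...,1]>110)&(hsv[...,2]>150)
for yy in range(-176,-260,-12):
    k=b&(abs(y-yy)<5)
    for lo,hi in((-40,-10),(10,40)):
        kk=k&(x-449>lo)&(x-449<hi)&(z>34)&(z<50)
        if kk.any(): print(yy,lo,np.median(z[kk]).round(1),end=" | ")
print()
im,d,P=cloud("top"); cv2.imwrite("pics/t6.png",cv2.resize(im[150:280,150:450],None,fx=2.6,fy=2.6))
E
```

```text
time: 18.32
position: [446.3, -155.9, 236.3]
tcp_rot: [3.136, 0.007, 1.593]
contact_force: [-0.1, 0.3, -0.6]
grip_width: 29.8
-176 -40 41.9 | -176 10 41.9 | -188 -40 41.9 | -188 10 41.8 | -200 -40 41.9 | -200 10 42.0 | -212 -40 41.9 | -212 10 42.1 | -224 -40 42.0 | -224 10 42.0 | -236 -40 41.9 | -236 10 42.0 | -248 -40 42.0 | -248 10 42.0 |
```

View pics/w5.png

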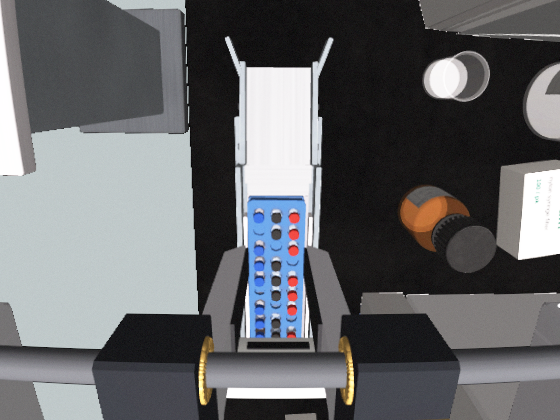

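View pics/t6.png

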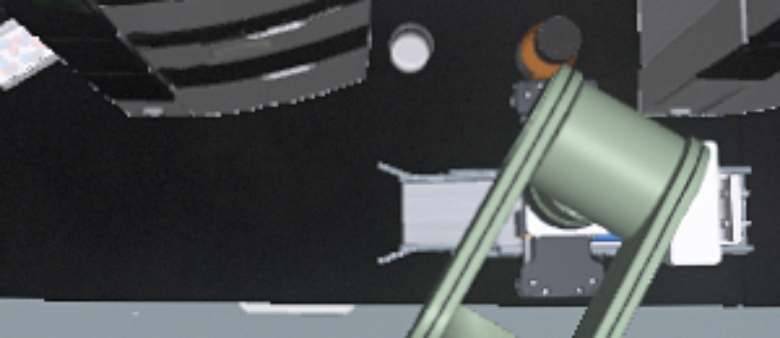

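The rack top reads 42 mm over its whole visible length and both sides. It lies flat behind the lip, the arm is clear of everything, and the bystanders are where they were. I'm handing in.

```bash
python3 -c "
from bench import r
print(r.sign_off())"
```

```text
the job is handed in; nothing more can be done
None
```

The rack is in the dock, flat and caught behind the lip, and I handed the job in at about 18.4 s of the 58 s allowed.

**What I did:** I gripped the rack and slid it along the worktop into line with the ramp's foot. Then I let go and pushed it from behind with two fingers up the ramp and against the bumper. I drew the fingers down until the back edge dropped behind the lip, then backed off and raised the arm.

**Last checks:**
- **Level:** the top plate read about 42 mm high on both sides along the part the wrist camera could see, about the first 75 mm from the back. That matches the bay floor plus the 24 mm plate height.
- **Caught behind the lip:** after I released the push, the back edge rested at about y = -172.5 mm, which is where I had measured the lip's inner face.
- **Clear of the robot:** the tool is well above the rack and the force reading is about zero.
- **Bystanders:** the bottle and beaker look unmoved in the last top view. The cap bin is only partly in that picture, but the arm never went near it.

**What went less well:**
- **Drift:** the arm drifted about 8 mm sideways while closing the grip, which turned the rack about 3 degrees. I corrected this before pushing.
- **Not seen directly:** I never saw the bumper pressed in by 2 mm, because the bridge hides it. I infer it from the lip position and the push force. The highest reading between moves was about 7 N along the push, with a brief 7.6 N vertical while drawing down.

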